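# Turn the battery keeper's cap to its wide pour lip

## Robot

A 6-joint arm with a two-finger parallel gripper is mounted at the origin on the work surface. World frame = base frame: x ahead of the robot, y to its left, z up, the work surface at z = 0. Lengths are in mm, angles in rad, forces in N, time in s.
With the tool pointing down it reaches from about 275 to 1000 mm from the base axis. Payload 8.4 kg.
Tool frame: the origin (TCP) lies at the very end of the fingers, on their centre line; the grasp point (between the pads) lies 19 mm behind it; z points along the fingers, y is the direction in which the jaws open and shut (so a half turn about z gives the same grasp; the last joint's range is limited). The gripper opens to 85 mm and grips with 20 to 120 N. Pads are 22 mm wide; open, the fingers measure 114 mm over their backs; the gripper's body (76 mm by 85 mm) begins 54 mm behind the grasp point. The pads swing forward as they close: fully open they stand 13 mm farther back than shut.
Start: joints at [1.136, 0.353, 1.633, -0, 1.155, -0.002], TCP at [262.133, 567.375, 231.281] pointing down, gripper open.
Joint ranges: [-2.63, 2.63], [-0.92, 2.1], [0.06, 2.66], [-1.3, 4.44], [0, 2.69], [-3.02, 3.02]. Speed limits (rad/s): [2.22, 2.22, 2.79, 3.14, 3.14, 3.14].

## Interface

Orientations are given as [roll, pitch, yaw] about the fixed x, y, z axes, in that order (R = Rz(yaw) Ry(pitch) Rx(roll)).
In Python, from rig import readout, grab_frame, calibration, r gives the robot as it stands. The module is installed in compiled form; this text tells all that it offers.
- The arm moves only by the tool play_rows, never from a script. Its argument "rows" is a list of rows, each a list of 3 entries, a list of its own where there are three numbers: the closure in counts, from 0 (fully open) to 255 (shut), then the shift along the tool's x, y, z in cm, then the turn, a rotation vector about the tool's x, y, z in rad. In form: [[gripper, [dx, dy, dz], [rx, ry, rz]], ...]. A call has 1 to 12 rows; each row is the pose to reach, as a shift and turn from the pose commanded when the call began, along the tool's axes at that moment; what a row does not reach only later rows make up. A row lasts 1/12 s, in which the tool goes at most 41.7 mm and 7.16 degrees, less where a joint would pass 70% of its speed; a pose out of reach is approached as far as the arm can. A call with a gripper value outside its range is refused whole. The fingers move at their own pace and stop on an object; "squeeze" is the grip in N (left out, the last holds). Time passes only in rows, so rows that repeat a pose let the fingers close. It gives the time, the measured TCP pose, the force and the opening at its end, in the units of the state.
- readout.sense(): the state, without advancing time (a new reading comes with each control period).
- grab_frame(name): name is "scene" or "top"; returns (picture, depth): 384x512x3 uint8, red, green, blue; 384x512 float32, mm along the optical axis (not along the pixel's ray), 0 where there is no reading.
- calibration(name): a dict with "vfov" (degrees; the focal length in pixels is half the picture's height over the tangent of half this angle, whatever the lens; pixels are square), "cx", "cy" (the principal point, pixels), "k1" (the pictures are not rectified: a ray, as slopes to the right and down, at radius r is drawn at 1 + k1 r^2 times it, then the intrinsics apply), "cam_to_world" (4x4, takes a point from camera to world coordinates). Camera axes: x right, y down, z forward; pixel columns grow to the right and rows downward; lengths in mm; the calibration is good to about 2 mm. A picture is of the moment at which its call begins. calibration takes no time and is no camera call.
- r.sign_off(): hands the job in, once; it reports no verdict.
The state is a dict: "clock": time; "qpos": joint angles; "qvel": joint speeds; "joint_efforts": joint torques, N m; "eef_pos": TCP position; "tcp_rot": TCP orientation; "contact_force": force on the tool from outside, world axes, zero at the start; "wrist_torque": the same for the moment, N m; "opening": opening from 0.0 (shut) to 1.0 (fully open).
Only numpy, scipy, OpenCV 4.12 (cv2) and the standard library are available. Lean on these libraries where they do the work, as an engineer would, in place of code of your own. Each camera call takes 0.05 s, during which the arm holds its last target.

## Task

Used batteries are about to be tipped out of the low round battery keeper. Turn its cap by the grip bar until the opening in the cap is squarely lined up with the wide pour lip (not the narrow one), then let go of it. Leave the milk bottle standing where it is.

Things in the scene. Friction and masses are not known exactly. Their poses are not given: they have to be found in the camera images.
- keeper: The battery keeper: a low round grey plastic drum, 110 mm across and 70 mm high, fixed to the black base. Origin at the centre of its underside, z up. At its top rim two grey pour lips reach out to 82 mm from the axis, up to 77 mm above the base: the wide one (44 mm wide) in the drum's own +x direction, the narrow one (18 mm wide) 115 degrees counter-clockwise from it, seen from above. A paler grey cap covers the drum.
- cap (a joint): The angle (rad) of the cap about the drum's vertical axis: 0 when the middle of the cap's opening points at the middle of the wide lip, growing counter-clockwise seen from above; the middle of the narrow lip is at 2.01. It turns freely from -0.9 to 2.6, with no click or stop in between, against a light friction of about 0.06 N m, and stays where it is left. At the start the opening stands between the two lips.
- cap_grip (a point): The point to grip, on the cap's axis, 102 mm above the base. The cap is a pale grey disc 106 mm across whose top is 78 mm above the base. A darker grey upright grip bar stands across its centre, 42 mm long, 12 mm thick, from the disc's top to 114 mm above the base. The bar runs along this point's x axis, whose + end points to the middle of the cap's only opening, a 50 degree sector from 21 to 47 mm from the axis. z is up. Turns with the cap.
- milk_bottle: White glass milk bottle standing on the base, 74 mm across and 185 mm high, loose. Origin at the centre of its underside. Leave it standing in its place.
Things that resemble listed ones, but are neither listed nor needed, are in the scene too. Of the things that look like the milk_bottle, take the one that is nearest to the robot's base at the start.

How it is judged:
By the outcome, as a careful person would: the job done as asked, in the order asked, and still so for the second after the job is handed in, with the robot touching nothing.
It also fails if it takes over 32 s, if anything falls off the work surface, if the arm or the gripper's body presses on something with over 40 N, if the wrist force passes 120 N, or if a joint passes its speed limit or range.

## Working session

There is one attempt and no reset: what is moved stays moved. The work goes in short steps, Python scripts to look and compute and a tool call to move; the robot and the scene stay as the last step left them, time stands still between calls to the robot, and variables do not carry over. Pictures are saved under pics/ and viewed, and the job is handed in when it is done.

Besides the shell and the picture viewer there is one more tool, called as a command line: name --argument value ..., lists and objects as JSON in quotes. play_rows: Moves the arm, as the interface text tells. Its arguments: {"type":"object","properties":{"rows":{"type":"array"},"squeeze":{"type":"number"}},"required":["rows"]}

```bash
mkdir -p pics; cat > h.py <<'E'
import numpy as np,cv2
from rig import readout, grab_frame, calibration, r
def save(n):
    for c in("scene","top"):
        p,d=grab_frame(c); cv2.imwrite(f"pics/{c}{n}.png",p[:,:,::-1]); np.save(f"{c}{n}.npy",d)
def K(c):
    k=calibration(c); f=192/np.tan(np.radians(k["vfov"]/2))
    return k,f
def ray(c,u,v):
    k,f=K(c); xd=np.array([(u-k["cx"])/f,(v-k["cy"])/f]); x=xd.copy()
    for _ in range(30): x=xd/(1+k["k1"]*(x@x))
    return k,np.array([x[0],x[1],1.])
def atz(c,u,v,z):
    k,d=ray(c,u,v); T=np.array(k["cam_to_world"]); w=T[:3,:3]@d; o=T[:3,3]
    return o+w*(z-o[2])/w[2]
def dep(c,n,u,v):
    k,d=ray(c,u,v); T=np.array(k["cam_to_world"]); D=np.load(f"{c}{n}.npy")[int(round(v)),int(round(u))]
    return T[:3,:3]@(d*D)+T[:3,3]
E
python3 - <<'E'
from h import *
save(0); print(readout.sense())
for c in("scene","top"):print(calibration(c))
E
```

```text
{'clock': 0.1, 'qpos': array([ 1.13557137e+00,  3.53581932e-01,  1.63402863e+00, -5.28364091e-06,
        1.15517356e+00, -2.40948579e-03]), 'qvel': array([-7.29269231e-04, -1.15166330e-03,  5.84485750e-05,  6.33935511e-04,
       -1.06033112e-03,  1.87404149e-03]), 'joint_efforts': array([ 1.37478841e-03, -6.06364560e+01, -3.42821002e+01,  1.74586271e-04,
        4.02699370e-03,  1.47666856e-05]), 'eef_pos': array([261.98092402, 567.00187952, 230.64816307]), 'tcp_rot': array([-3.14040117e+00,  1.96042602e-06,  2.70877932e+00]), 'contact_force': array([-0.2721946 , -0.38137889, -0.52386495]), 'wrist_torque': array([ 0.02239611, -0.04726316, -0.01182216]), 'opening': 1.0009304652747546}
{'vfov': 51.04739160455558, 'cx': 251.0893826925826, 'cy': 193.50203170678301, 'k1': 0.012340609307571436, 'cam_to_world': array([[-2.60471052e-01,  6.14120504e-01, -7.44990495e-01,
         1.27796870e+03],
       [ 9.65350234e-01,  1.78388285e-01, -1.90464025e-01,
         3.24042509e+02],
       [ 1.59297136e-02, -7.68787114e-01, -6.39306357e-01,
         6.28680745e+02],
       [ 0.00000000e+00,  0.00000000e+00,  0.00000000e+00,
         1.00000000e+00]])}
{'vfov': 48.615831645448296, 'cx': 257.489635015725, 'cy': 192.91285614155592, 'k1': -0.06471692444693629, 'cam_to_world': array([[-6.81985837e-03, -9.91399197e-01,  1.30694763e-01,
         5.53023718e+02],
       [-9.99453104e-01,  2.52871602e-03, -3.29711878e-02,
         1.76977752e+02],
       [ 3.23571191e-02, -1.30848145e-01, -9.90874250e-01,
         9.40497518e+02],
       [ 0.00000000e+00,  0.00000000e+00,  0.00000000e+00,
         1.00000000e+00]])}
```

View pics/scene0.png

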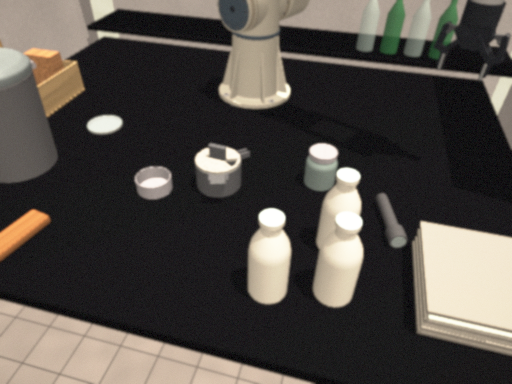

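View pics/top0.png

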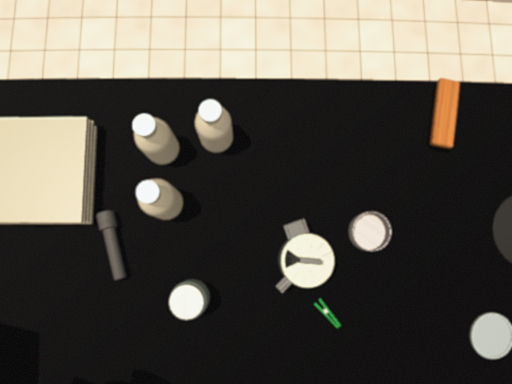

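The keeper is at top (307,260) and scene (218,170). It has two lips and a dark opening. Lookalikes are the white-topped tub at top (189,300) and the shallow ring at top (370,231), and neither has lips or a bar. The milk bottles are at top (150,190), (145,125) and (210,110). I'll check the keeper in a close crop.

```bash
python3 - <<'E'
from h import *
p=cv2.imread("pics/top0.png")[210:305,260:355]
cv2.imwrite("pics/c0.png",cv2.convertScaleAbs(cv2.resize(p,(570,570),interpolation=cv2.INTER_CUBIC),alpha=1.0))
p=cv2.imread("pics/scene0.png")[135:210,180:260]
cv2.imwrite("pics/c1.png",cv2.resize(p,(640,600),interpolation=cv2.INTER_CUBIC))
E
```

```text
(no output)
```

View pics/c0.png

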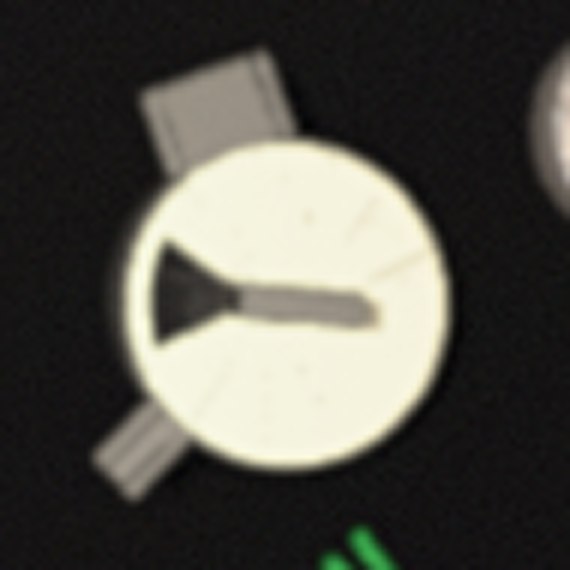

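View pics/c1.png

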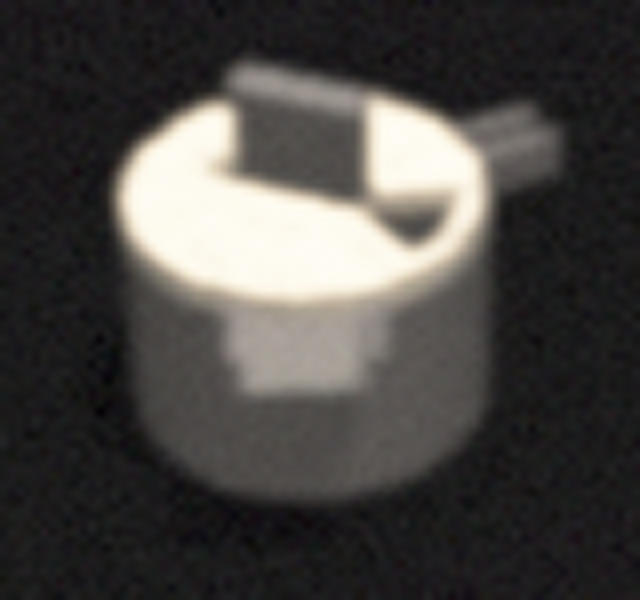

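The crop confirms it. The wide lip points up-left at crop (205,75), the narrow lip is at (115,480), and the opening lies between them at (165,293). The bar runs from (240,300) to (375,310).

```bash
cat >> h.py <<'E'
def cp(u,v,s=6,x0=260,y0=210): return (u+.5)/s-.5+x0,(v+.5)/s-.5+y0
def P(u,v,z): return atz("top",*cp(u,v),z)
E
python3 - <<'E'
from h import *
print("disc z",dep("top",0,*cp(300,200)),"bar",dep("top",0,*cp(300,305)),"lip",dep("top",0,*cp(215,115)))
# disc edge by image
p=cv2.imread("pics/top0.png",0)[210:305,260:355]
p6=cv2.resize(p,(570,570),interpolation=cv2.INTER_CUBIC)
m=(p6>190).astype(np.uint8);cs,_=cv2.findContours(m,0,1);c=max(cs,key=cv2.contourArea)[:,0]
w=np.array([P(u,v,78)[:2] for u,v in cv2.convexHull(c)[:,0]])
(cc,rr)=cv2.minEnclosingCircle(w.astype(np.float32));print("disc",cc,rr)
C=np.array([P(u,v,78)[:2] for u,v in [(125,303),(450,303),(288,138),(288,468)]]);print(C)
cc=np.array(cc)
g=lambda q:np.round([np.hypot(*(q[:2]-cc)),np.degrees(np.arctan2(*(q[:2]-cc)[::-1]))],1)
for n,pts,z in(("wide",[(142,95),(267,48),(180,108),(249,73)],77),("narrow",[(95,460),(135,500)],77),("open",[(165,242),(157,345)],78),("bar",[(240,287),(242,318),(372,292),(370,325),(378,308)],114)):
    q=[P(u,v,z) for u,v in pts]; print(n,[list(g(x)) for x in q],"mid2",g((q[0]+q[1])/2))
# bottles
for u,v in((148,191),(144,125),(210,110)): q=atz("top",u,v,185);print("bot",q,np.hypot(*q[:2]))
E
```

```text
disc z [564.1805212   43.77768765  81.29481858] bar [530.11466683  49.82883693 115.83123274] lip [593.50752202  70.56482704  69.25418829]
disc (529.9122924804688, 48.97901916503906) 53.874366760253906
[[530.28889358 103.03424509]
 [529.18234948  -6.99107977]
 [585.15843294  46.9151796 ]
 [475.09197293  49.10408088]]
wide [[np.float64(84.6), np.float64(34.0)], [np.float64(86.0), np.float64(2.9)], [np.float64(74.1), np.float64(27.7)], [np.float64(78.2), np.float64(7.8)]] mid2 [82.2 18.3]
narrow [[np.float64(82.7), np.float64(128.5)], [np.float64(82.7), np.float64(141.6)]] mid2 [ 82.2 135.1]
open [[np.float64(45.3), np.float64(62.9)], [np.float64(45.6), np.float64(107.5)]] mid2 [42.  85.3]
bar [[np.float64(20.8), np.float64(73.0)], [np.float64(19.8), np.float64(101.1)], [np.float64(23.3), np.float64(-79.9)], [np.float64(23.0), np.float64(-106.4)], [np.float64(24.8), np.float64(-92.5)]] mid2 [19.7 86.7]
bot [656.62086914 347.62747034 185.        ] 742.9642144301195
bot [778.41597523 358.54391768 185.        ] 857.0211032397373
bot [806.81299015 238.23654164 185.        ] 841.2513600861105
```

```bash
cat >> h.py <<'E'
from scipy.spatial.transform import Rotation as R
def to(x,y,z,jaw):
    s=readout.sense(); Rt=R.from_euler('xyz',s["tcp_rot"]).as_matrix(); d=Rt.T@(np.array([x,y,z])-s["eef_pos"])
    j=np.degrees(np.arctan2(Rt[1,1],Rt[0,1])); a=(jaw-j+90)%180-90
    tgt=R.from_euler('z',a,degrees=True).as_matrix()@Rt
    print("t",s["clock"],"tcp",s["eef_pos"],"jaw",j,"F",s["contact_force"],"op",s["opening"],"q",np.round(s["qpos"],2))
    print("shift cm",np.round(d/10,2),"rot",np.round(R.from_matrix(Rt.T@tgt).as_rotvec(),3),"jawturn",a)
E
python3 -c "
from h import *
to(530,48.5,200,-3.5)"
```

```text
t 0.1 tcp [261.98092402 567.00187952 230.64816307] jaw 65.20162273032808 F [-0.2721946  -0.38137889 -0.52386495] op 1.0009304652747546 q [ 1.14  0.35  1.63 -0.    1.16 -0.  ]
shift cm [-46.08 -35.82   3.11] rot [0.000e+00 1.000e-03 1.199e+00] jawturn -68.70162273032808
```

play_rows --rows '[[0,[-3.3,-2.56,0],[0,0,0.09]],[0,[-6.6,-5.1,0],[0,0,0.18]],[0,[-9.9,-7.7,0],[0,0,0.27]],[0,[-13.2,-10.2,0],[0,0,0.36]],[0,[-16.5,-12.8,0],[0,0,0.45]],[0,[-19.7,-15.4,0],[0,0,0.54]],[0,[-23.0,-17.9,0],[0,0,0.63]],[0,[-26.3,-20.5,0],[0,0,0.72]],[0,[-29.6,-23.0,0],[0,0,0.81]],[0,[-32.9,-25.6,0],[0,0,0.9]],[0,[-36.2,-28.1,0],[0,0,1.0]],[0,[-39.5,-30.7,0],[0,0,1.1]]]' --squeeze 40

```text
clock: 1.1
eef_pos: [492.2, 121.5, 231.3]
tcp_rot: [3.142, -0.0, 1.604]
contact_force: [1.3, 0.0, -0.5]
opening: 0.998
```

```bash
python3 -c "
from h import *
to(530,48.5,140,-3.5)"
```

```text
t 1.1 tcp [492.17892222 121.45006281 231.27289304] jaw 1.8986348621804197 F [ 1.25032531  0.04525199 -0.48452684] op 0.9976701316159974 q [0.24 0.17 1.88 0.   1.09 0.21]
shift cm [-7.42  3.54  9.13] rot [-0.    -0.     0.094] jawturn -5.398634862180415
```

play_rows --rows '[[0,[-3,1.4,2.5],[0,0,0.05]],[0,[-6,2.8,5],[0,0,0.09]],[0,[-7.4,3.4,8],[0,0,0.09]],[0,[-7.4,3.4,9],[0,0,0.09]],[0,[-7.4,3.4,9],[0,0,0.09]]]'

```text
clock: 1.52
eef_pos: [526.4, 50.1, 138.5]
tcp_rot: [-3.136, 0.001, 1.517]
contact_force: [-0.6, 1.1, 0.8]
opening: 1.003
```

```bash
python3 -c "
from h import *
to(530,48.5,83,-3.5); save(1)"
```

```text
t 1.5167 tcp [526.3606075   50.05067124 138.52285096] jaw -3.090638763102128 F [-0.58405644  1.06142361  0.75149777] op 1.0033766873598404 q [0.09 0.32 1.92 0.   0.91 0.15]
shift cm [-0.13  0.4   5.55] rot [0.    0.    0.007] jawturn -0.4093612368978654
```

View pics/top1.png

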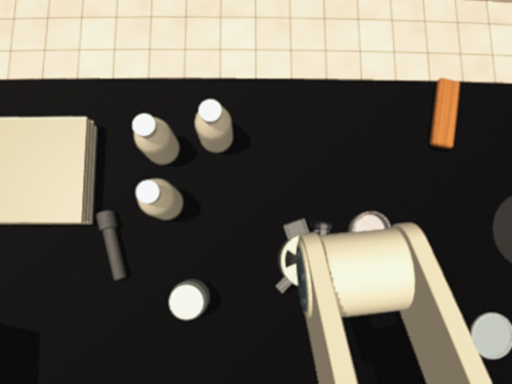

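View pics/scene1.png

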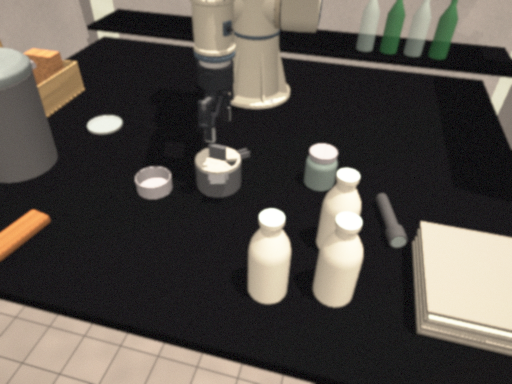

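The gripper is over the keeper, with the fingers at scene (208,125) above the bar at (217,152). Next I descend and close.

play_rows --rows '[[0,[-0.1,0.3,1.5],[0,0,0.007]],[0,[-0.1,0.3,3],[0,0,0.007]],[0,[-0.1,0.3,4.5],[0,0,0.007]],[0,[-0.1,0.3,5.3],[0,0,0.007]],[0,[-0.1,0.3,5.3],[0,0,0.007]],[0,[-0.1,0.3,5.3],[0,0,0.007]]]'

```text
clock: 2.12
eef_pos: [531.8, 50.5, 89.3]
tcp_rot: [3.141, -0.0, 1.513]
contact_force: [0.4, 0.6, 0.7]
opening: 0.999
```

```bash
python3 -c "
from h import *
to(530,48.5,84,-3.5); save(2)
p=cv2.imread('pics/scene2.png')[100:210,160:280]
cv2.imwrite('pics/c2.png',cv2.resize(p,(600,550),interpolation=cv2.INTER_CUBIC))
"
```

```text
t 2.1167 tcp [531.78300837  50.46661992  89.26461725] jaw -3.31438873056188 F [0.39171903 0.64713951 0.65042588] op 0.9985128668023279 q [0.09 0.4  1.94 0.   0.8  0.15]
shift cm [-0.21 -0.17  0.53] rot [-0.    -0.     0.003] jawturn -0.18561126943812667
```

View pics/c2.png

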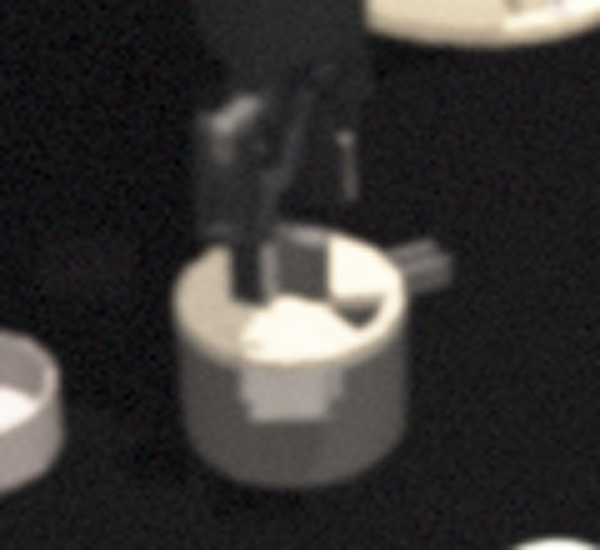

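```bash
python3 -c "
from h import *
q=lambda u,v:((u+.5)/5-.5+160,(v+.5)/5-.5+100)
for n,u,v,z in (('discL',173,300,78),('discR',406,290,78),('bottomFront',292,358,78),('fingtipL',233,298,92),('fingtipR',268,298,92),('bar R top',328,240,114)):
  print(n,atz('scene',*q(u,v),z),dep('scene',2,*q(u,v)))
for u,v in((250,280),(245,250),(255,290),(300,260)): print(dep('scene',2,*q(u,v)))
"
```

```text
discL [552.42295515  -2.5187163   78.        ] [447.68850647 -49.65869325  -1.49222258]
discR [513.14939777 101.20835302  78.        ] [492.49072409  95.18933903  63.12546205]
bottomFront [580.28292008  66.38897914  78.        ] [580.00554871  66.28654662  77.78107183]
fingtipL [561.5206193   31.77443009  92.        ] [579.54334414  39.12662667 105.50055864]
fingtipR [556.94126735  47.30256696  92.        ] [580.76812535  56.44763269 109.73499209]
bar R top [534.42323301  69.80551068 114.        ] [534.96304794  69.99008705 114.37365886]
[587.68824695  51.08147834 122.97279109]
[602.39612528  55.44211219 148.95692775]
[586.99536444  52.89217144 117.51279958]
[538.30053002  57.06567558 102.9841118 ]
```

Both cameras agree that the axis is near (531.5, 49) and that the fingers straddle the bar. I go down 5 mm and close.

play_rows --rows '[[0,[-0.12,-0.05,0.5],[0,0,0.003]],[100,[-0.12,-0.05,0.5],[0,0,0.003]],[200,[-0.12,-0.05,0.5],[0,0,0.003]],[255,[-0.12,-0.05,0.5],[0,0,0.003]],[255,[-0.12,-0.05,0.5],[0,0,0.003]],[255,[-0.12,-0.05,0.5],[0,0,0.003]],[255,[-0.12,-0.05,0.5],[0,0,0.003]],[255,[-0.12,-0.05,0.5],[0,0,0.003]],[255,[-0.12,-0.05,0.5],[0,0,0.003]]]' --squeeze 40

```text
clock: 2.97
eef_pos: [530.8, 48.4, 83.4]
tcp_rot: [-3.141, 0.0, 1.509]
contact_force: [-0.9, 0.3, 2.6]
opening: 0.136
```

```bash
python3 -c "
from h import *
to(531.5,49,84,-70.5); print(readout.sense()['wrist_torque'])"
```

```text
t 2.9667 tcp [530.79578907  48.41666653  83.40438945] jaw -3.5510764002119766 F [-0.88745736  0.32616266  2.61987541] op 0.1361159551832057 q [ 0.09  0.4   1.95 -0.    0.79  0.15]
shift cm [ 0.06  0.07 -0.06] rot [0.    0.    1.168] jawturn -66.94892359978802
[-0.04372461  0.21477178 -0.0309249 ]
```

play_rows --rows '[[255,[0,0,0],[0,0,0.1]],[255,[0,0,0],[0,0,0.2]],[255,[0,0,0],[0,0,0.3]],[255,[0,0,0],[0,0,0.4]],[255,[0,0,0],[0,0,0.5]],[255,[0,0,0],[0,0,0.6]],[255,[0,0,0],[0,0,0.7]],[255,[0,0,0],[0,0,0.8]],[255,[0,0,0],[0,0,0.9]],[255,[0,0,0],[0,0,1.0]],[255,[0,0,0],[0,0,1.1]],[255,[0,0,0],[0,0,1.17]]]'

```text
clock: 3.97
eef_pos: [531.4, 48.0, 83.4]
tcp_rot: [3.141, -0.001, 0.334]
contact_force: [0.3, -3.2, 0.7]
opening: 0.132
```

play_rows --rows '[[255,[0,0,0],[0,0,0]],[255,[0,0,0],[0,0,0]],[255,[0,0,0],[0,0,0]]]'

```text
clock: 4.22
eef_pos: [531.3, 48.1, 83.4]
tcp_rot: [3.141, -0.001, 0.342]
contact_force: [1.8, -4.5, 0.3]
opening: 0.134
```

```bash
python3 -c "
from h import *
to(531.5,49,84,-70.5); print(readout.sense()['wrist_torque'])
save(3)
p=cv2.imread('pics/scene3.png')[100:210,160:280]
cv2.imwrite('pics/c3.png',cv2.resize(p,(600,550),interpolation=cv2.INTER_CUBIC))
"
```

```text
t 4.2167 tcp [531.308563    48.09421183  83.41876611] jaw -70.4288994969749 F [ 1.81849468 -4.50417657  0.27394227] op 0.13414308700843872 q [ 0.09  0.41  1.95 -0.    0.79  1.32]
shift cm [ 0.05 -0.08 -0.06] rot [-0.    -0.     0.001] jawturn -0.07110050302509308
[-0.85333235 -0.2545118  -0.05939664]
```

View pics/c3.png

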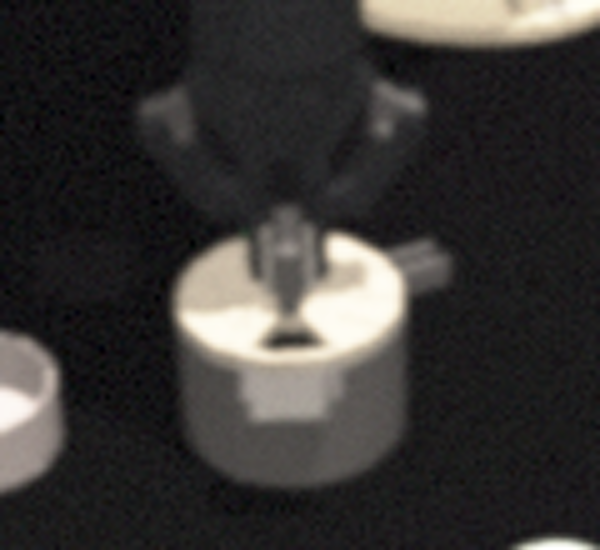

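The opening at crop (292,338) now faces the wide lip at (290,390). I let go, rise and move aside to check.

play_rows --rows '[[0,[0,0,0],[0,0,0]],[0,[0,0,0],[0,0,0]],[0,[0,0,0],[0,0,0]],[0,[0,0,0],[0,0,0]],[0,[0,0,0],[0,0,0]],[0,[0,0,0],[0,0,0]],[0,[0,0,-2],[0,0,0]],[0,[0,0,-5],[0,0,0]],[0,[0,0,-8],[0,0,0]],[0,[0,0,-11],[0,0,0]],[0,[0,0,-14],[0,0,0]]]'

```text
clock: 5.23
eef_pos: [530.5, 48.5, 224.7]
tcp_rot: [-3.141, 0.0, 0.339]
contact_force: [1.0, 0.3, -0.1]
opening: 0.995
```

play_rows --rows '[[0,[0,-3,0],[0,0,0]],[0,[0,-6,0],[0,0,0]],[0,[0,-9,0],[0,0,0]],[0,[0,-12,0],[0,0,0]],[0,[0,-15,0],[0,0,0]],[0,[0,-18,0],[0,0,0]],[0,[0,-21,0],[0,0,0]],[0,[0,-24,0],[0,0,0]],[0,[0,-27,0],[0,0,0]],[0,[0,-27,0],[0,0,0]]]'

```text
clock: 6.07
eef_pos: [439.7, 307.2, 223.4]
tcp_rot: [-3.14, -0.0, 0.341]
contact_force: [0.4, -0.4, 0.0]
opening: 1.001
```

```bash
python3 - <<'E'
from h import *
to(531.5,49,84,-70.5)
save(4)
p=cv2.imread("pics/top4.png")[210:305,260:355]
cv2.imwrite("pics/c4.png",cv2.resize(p,(570,570),interpolation=cv2.INTER_CUBIC))
p=cv2.imread('pics/scene4.png')[135:210,180:260]
cv2.imwrite('pics/c5.png',cv2.resize(p,(640,600),interpolation=cv2.INTER_CUBIC))
E
```

```text
t 6.0667 tcp [439.67907964 307.19548807 223.37539511] jaw -70.43772501295817 F [ 0.41085447 -0.39910572  0.02406346] op 1.0007797071513145 q [0.61 0.22 1.83 0.   1.09 1.83]
shift cm [ 0.   27.43 13.89] rot [-0.     0.     0.001] jawturn -0.062274987041831764
```

View pics/c4.png

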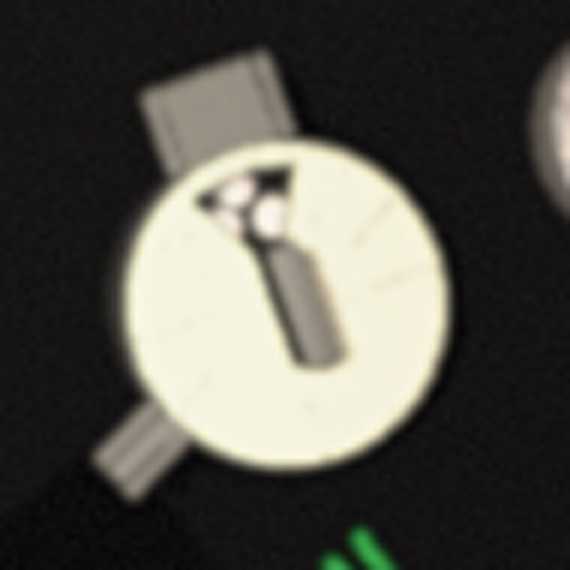

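View pics/c5.png

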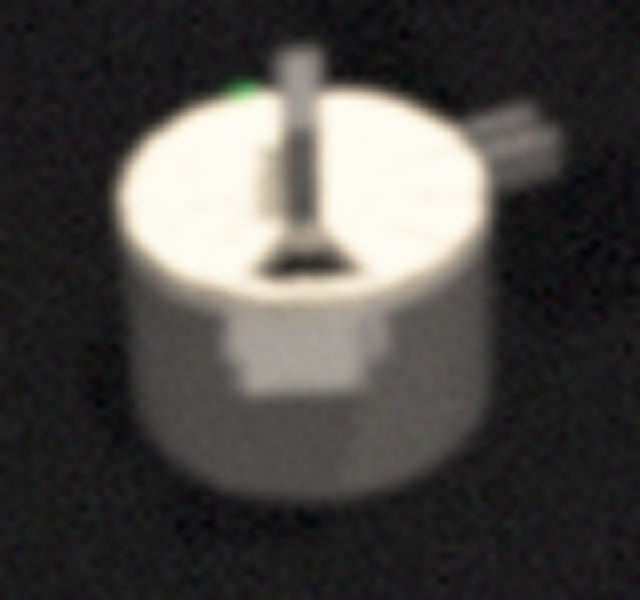

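View pics/top4.png

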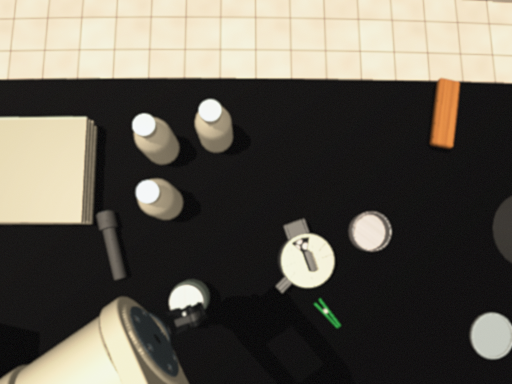

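```bash
python3 - <<'E'
from h import *
cc=np.array([529.9,48.6])
an=lambda a:np.degrees(np.arctan2(a[1],a[0]))
def rep(n,a,b,z):
    a,b=P(*a,z)[:2],P(*b,z)[:2]; e=a-b; print(n,"mid ang",an((a+b)/2-cc),"edge normal",an(np.array([e[1],-e[0]])),"len",np.hypot(*e))
rep("wide",(142,95),(267,48),77);rep("wide in",(180,108-0),(249,73),77);rep("narrow",(95,460),(135,500),77);rep("open",(201,201),(293,167),78)
# sides of lip
for a,b in(((142,95),(172,180)),((267,48),(297,132))): print("side",an(P(*a,77)[:2]-P(*b,77)[:2]))
# bar top z114
b=[P(u,v,114)[:2] for u,v in((272,255),(300,365),(318,262),(347,350))]
print("bar",an(b[0]-b[1]),an(b[2]-b[3]))
# lip fit by contour
g=cv2.imread("pics/top4.png",0)[210:305,260:355];g6=cv2.resize(g,(570,570),interpolation=cv2.INTER_CUBIC)
m=((g6>60)).astype(np.uint8); ys,xs=np.nonzero(m)
w=np.array([P(u,v,77)[:2] for u,v in zip(xs[::3],ys[::3])])-cc; r_=np.hypot(*w.T);th=np.degrees(np.arctan2(w[:,1],w[:,0]))
for lo,hi in((-20,55),(110,160)):
    for R0,R1 in((62,68),(68,74)):
        k=(r_>R0)&(r_<R1)&(th>lo)&(th<hi); print("lip ring",R0,th[k].mean(),th[k].min(),th[k].max())
# whole cap sector from dark: ring 38-45 at z78
w=np.array([P(u,v,78)[:2] for v in range(140,280,2) for u in range(180,320,2)])-cc
val=np.array([g6[v,u] for v in range(140,280,2) for u in range(180,320,2)]);r_=np.hypot(*w.T);th=np.degrees(np.arctan2(w[:,1],w[:,0]))
k=(r_>40)&(r_<45)&(val<170);print("open ring",np.percentile(th[k],[2,50,98]),th[k].mean())
d=readout.sense();print(d["clock"])
E
```

```text
wide mid ang 18.546742938636385 edge normal 20.136991039591674 len 45.73635891504066
wide in mid ang 17.756816527453925 edge normal 26.311828737714244 len 26.49226454864942
narrow mid ang 134.85841766041352 edge normal -45.1855833576431 len 18.7446033626207
open mid ang 17.477072374506495 edge normal 19.5944491189131 len 33.39906949376518
side 18.750172772522323
side 18.666448641787856
bar 13.390070767157292 17.329404755556848Traceback (most recent call last):
  File "<stdin>", line 15, in <module>
  File "h.py", line 20, in P
    def P(u,v,z): return atz("top",*cp(u,v),z)
                         ~~~^^^^^^^^^^^^^^^^^^
  File "h.py", line 14, in atz
    k,d=ray(c,u,v); T=np.array(k["cam_to_world"]); w=T[:3,:3]@d; o=T[:3,3]
        ~~~^^^^^^^
  File "h.py", line 10, in ray
    k,f=K(c); xd=np.array([(u-k["cx"])/f,(v-k["cy"])/f]); x=xd.copy()
        ~^^^
  File "h.py", line 7, in K
    k=calibration(c); f=192/np.tan(np.radians(k["vfov"]/2))
ValueError: time passes only in moves, steps and waits
```

```bash
sed -i 's/^def K(c):/from functools import lru_cache\n@lru_cache\ndef K(c):/' h.py; python3 - <<'E'
from h import *
cc=np.array([529.9,48.6])
def ang(w): return np.hypot(*w.T),np.degrees(np.arctan2(w[:,1],w[:,0]))
g6=cv2.resize(cv2.imread("pics/top4.png",0)[210:305,260:355],(570,570),interpolation=cv2.INTER_CUBIC)
px=[(u,v) for v in range(0,570,3) for u in range(0,400,3)]; val=np.array([g6[v,u] for u,v in px])
for name,z,lo,hi,rings,cond in(("wide",77,-20,60,((60,66),(66,72),(72,78)),val>60),("narrow",77,110,160,((62,70),(70,78)),val>60),("open",78,-20,60,((30,36),(36,41),(41,45)),None)):
    r_,th=ang(np.array([P(u,v,z)[:2] for u,v in px])-cc)
    for a,b in rings:
        k=(r_>a)&(r_<b)&(th>lo)&(th<hi)
        if cond is not None: k&=cond; print(name,a,b,th[k].mean(),th[k].min(),th[k].max())
        else:
            e=th[k&(val<190)]; print(name,a,b,np.percentile(e,[1,50,99]))
E
```

```text
wide 60 66 19.39001828572299 -3.7837517630596453 42.19529535748233
wide 66 72 19.240881187918735 -1.7838692393999767 39.94296669743446
wide 72 78 19.22435395733097 -0.11587610840589167 38.051903920693675
narrow 62 70 134.03751481910112 124.06733495594287 144.09050626882168
narrow 70 78 134.19044100039466 125.70091365555425 142.86017635891375
open 30 36 [-1.18555901 21.99627149 29.7156255 ]
open 36 41 [-3.53852941  9.87593322 40.20584655]
open 41 45 [-4.53245031 12.77507721 42.20954583]
```

```bash
python3 -c "
from h import *
r.sign_off()"
```

```text
the job is handed in; nothing more can be done
```

I turned the cap about 67° clockwise by the grip bar, so its opening now lines up with the wide pour lip. Then I let go, rose and moved the gripper clear. I handed the job in at about 6.2 s on the robot's clock.

- **Alignment:** in the last top picture the wide lip points at about 19.2°. The narrow lip less 115° gives 19.1°. The middle of the opening is at about 18.3–18.8° from its edges on the disc, so it is within about 1° of the lip.
- **Checks that disagreed:** cruder readings from hand-picked pixels gave 17.5–19.6° for the opening. The two bar edges read 13–17°. I took the bar figure as poor corner picking, because the gripper's own angle put the bar at 19.6° when it let go.
- **Everything else:** the milk bottles show at the same pixels in the first and last top pictures. Contact forces in the readings stayed under 5 N.
- **Script error:** one checking script stopped on a calibration error. I reran it with the calibration cached and it finished.

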